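# Restock the bedside bottle caddy

## Robot

A 6-joint arm with a two-finger parallel gripper is mounted at the origin on the work surface. World frame = base frame: x ahead of the robot, y to its left, z up, the work surface at z = 0. Lengths are in m, angles in rad, forces in N, time in s.
With the tool pointing down it reaches from about 0.25 to 0.8 m from the base axis. Payload 3.9 kg.
Tool frame: the origin (TCP) lies midway between the tips of the shut fingers; the grasp point (between the pads) lies 19 mm behind it (grasp_offset is the distance from the TCP to the grasp point, in m); z points along the fingers, y is the line along which they close (so a half turn about z gives the same grasp; the last joint's range is limited). The gripper opens to 85 mm and grips with 20 to 120 N. Pads are 22 mm wide; open, the fingers measure 114 mm over their backs; the gripper's body (76 mm by 85 mm) begins 54 mm behind the grasp point. The pads swing forward as they close: fully open they stand 13 mm farther back than shut.
Start: joints at [1.136, 0.26, -0.138, 1.173, 0, 1.571], TCP at [0.221, 0.476, 0.198] pointing down, gripper open.
Joint ranges: [-2.78, 2.78], [-0.83, 1.72], [-1.28, 1.37], [-1.9, 2.12], [-1.57, 1.48], [-3.14, 3.14]. Speed limits (rad/s): [2.57, 2.57, 3.14, 3.14, 3.14, 3.14].

## Interface

Orientations are given as a rotation vector (axis times angle).
In Python, from bench import state, capture, camera_info, finish_job, boxes_of, grasp_offset gives the robot as it stands.
- The arm moves only by the tool move_arm, never from a script. Its argument "deltas" is a list of rows, each an object of numbers: "tx", "ty", "tz": the shift along the tool's x, y, z in m; "roll": the turn about the tool's z in degrees. A call has 1 to 8 rows; each row is the pose to reach, as a shift and turn from the pose commanded when the call began, along the tool's axes at that moment; what a row does not reach only later rows make up. A row lasts 1/8 s, in which the tool goes at most 62.5 mm and 10.7 degrees, less where a joint would pass 70% of its speed; a pose out of reach is approached as far as the arm can. A call with a gripper value outside its range is refused whole. "claw" is the finger opening in m, from 0 to 0.0854, set as the call begins (left out, the last holds). The fingers move at their own pace and stop on an object; the grip force is fixed at half the most. Time passes only in rows, so rows that repeat a pose let the fingers close. It gives the time, the measured TCP pose, the force, the opening and the grip force at its end, in the units of the state.
- state(): the state, without advancing time (a new reading comes with each control period).
- capture(name): name is "scene" or "top" or "wrist"; returns the picture (420x560x3 uint8, blue, green, red); there is no depth.
- camera_info(name): a dict with "vertical_fov" (degrees; the focal length in pixels is half the picture's height over the tangent of half this angle, whatever the lens; pixels are square), "cx", "cy" (the principal point, pixels), "pose" (4x4, takes a point from camera to world coordinates). Camera axes: x right, y down, z forward; pixel columns grow to the right and rows downward; lengths in m; the calibration is good to about 2 mm. A picture is of the moment at which its call begins: read the wrist's pose just before it. camera_info takes no time and is no camera call; for the wrist camera it gives the pose at the moment of the call.
- finish_job(): hands the job in; it is judged then, once.
Trained networks look in the newest picture that a camera, given by its name, has taken for a name from the list of things; names that differ only in an ending like _2 or _b are one class to them, and where a whole thing is asked for, a point or a joint stands for the part that bears it (a point fixed in the world has none). Each returns a list of dicts, best first, with "p" (0 to 1); they miss things now and then, are a little off and sometimes report something else, mostly with a low value. They report only what shows in the picture. A call takes as long as a camera call.
- boxes_of(label, camera): "point" ([column, row] in pixels, amid what is visible of it).
The state is a dict: "t": time; "joint_pos": joint angles; "dq": joint speeds; "joint_efforts": joint torques, N m; "tcp_pos": TCP position; "ee_rot": TCP orientation; "force": force on the tool from outside, world axes, zero at the start; "wrist_torque": the same for the moment, N m; "grip_width": finger opening in m; "gripper_force": force on a finger pad.
Only numpy, scipy, OpenCV 4.12 (cv2) and the standard library are available. Lean on these libraries where they do the work, as an engineer would, in place of code of your own. Each camera call takes 0.05 s, during which the arm holds its last target. There are 200 camera calls.

## Task

Two of the six cells of the wooden caddy are empty: set a spare water bottle from the black tray gently down into each empty cell, upright and standing on the cell's floor, and leave the spare left over standing on the tray. Then raise the caddy's brass carrying handle fully upright, ready to be carried. Leave the bottles already in the caddy and everything else in its place.

Things in the scene. Friction and masses are not known exactly. Their poses are not given: they have to be found in the camera images.
- caddy: dark wooden bottle caddy, fixed on the table, 150 mm (own x) by 222 mm (own y), outer walls and dividers 60 mm high and 6 mm thick, floor 6 mm thick; 2 rows (along x) of 3 square cells (along y), each 66 mm inside, 72 mm centre to centre. Brass carrying handle hinged on its two ends (posts 90 mm high). Origin: centre of its underside, z up; the handle folds towards its -x side.
- cell_0 (a point): centre of the inner floor of cell 0 of the caddy (the level on which a bottle stands, 6 mm above the table; thin grey felt liner on it); axes as the caddy. Row -x (nearer the folded handle), -y end. May be empty or taken.
- cell_1 (a point): centre of the inner floor of cell 1 of the caddy (the level on which a bottle stands, 6 mm above the table; thin grey felt liner on it); axes as the caddy. Row -x (nearer the folded handle), middle. May be empty or taken.
- cell_2 (a point): centre of the inner floor of cell 2 of the caddy (the level on which a bottle stands, 6 mm above the table; thin grey felt liner on it); axes as the caddy. Row -x (nearer the folded handle), +y end. May be empty or taken.
- cell_3 (a point): centre of the inner floor of cell 3 of the caddy (the level on which a bottle stands, 6 mm above the table; thin grey felt liner on it); axes as the caddy. Row +x, -y end. May be empty or taken.
- cell_4 (a point): centre of the inner floor of cell 4 of the caddy (the level on which a bottle stands, 6 mm above the table; thin grey felt liner on it); axes as the caddy. Row +x, middle. May be empty or taken.
- cell_5 (a point): centre of the inner floor of cell 5 of the caddy (the level on which a bottle stands, 6 mm above the table; thin grey felt liner on it); axes as the caddy. Row +x, +y end. May be empty or taken.
- handle (a joint): angle of the brass carrying handle (rad): 0 = folded on its low stop, leaning 80 degrees from upright to the caddy's -x side; grows as it is raised; 1.396 = upright, at its stop. Stiff hinge: it stays where it is left (about 3 N at the bar).
- handle_bar (a point): middle of the handle's cross bar: round brass bar 12 mm thick, 248 mm long, parallel to the caddy's y, 125 mm from the hinge axis; upright it is 200 mm above the table, over the middle of the caddy.
- handle_hinge (a point): middle of the handle's hinge axis: 75 mm above the table over the caddy's centre; the axis runs along the caddy's y.
- water_1: upright small glass water bottle, 130 mm tall, body 54 mm across up to 75 mm height, then narrowing to a neck; round bamboo stopper 34 mm across from 103 to 130 mm height (grip it there; the stopper does not come off); white paper band; about 0.3 kg. Origin: centre of its underside, z up along the bottle. One of the bottles already standing in the caddy at the start; any cell.
- water_2: upright small glass water bottle, 130 mm tall, body 54 mm across up to 75 mm height, then narrowing to a neck; round bamboo stopper 34 mm across from 103 to 130 mm height (grip it there; the stopper does not come off); white paper band; about 0.3 kg. Origin: centre of its underside, z up along the bottle. One of the bottles already standing in the caddy at the start; any cell.
- water_3: upright small glass water bottle, 130 mm tall, body 54 mm across up to 75 mm height, then narrowing to a neck; round bamboo stopper 34 mm across from 103 to 130 mm height (grip it there; the stopper does not come off); white paper band; about 0.3 kg. Origin: centre of its underside, z up along the bottle. One of the bottles already standing in the caddy at the start; any cell.
- juice: bottle of the same shape and size as the water bottles, but amber with an orange band and a black stopper; already standing in the caddy at the start; any cell.
- spare_1: upright small glass water bottle, 130 mm tall, body 54 mm across up to 75 mm height, then narrowing to a neck; round bamboo stopper 34 mm across from 103 to 130 mm height (grip it there; the stopper does not come off); white paper band; about 0.3 kg. Origin: centre of its underside, z up along the bottle. One of the three spares standing on the tray at the start.
- spare_2: upright small glass water bottle, 130 mm tall, body 54 mm across up to 75 mm height, then narrowing to a neck; round bamboo stopper 34 mm across from 103 to 130 mm height (grip it there; the stopper does not come off); white paper band; about 0.3 kg. Origin: centre of its underside, z up along the bottle. One of the three spares standing on the tray at the start.
- spare_3: upright small glass water bottle, 130 mm tall, body 54 mm across up to 75 mm height, then narrowing to a neck; round bamboo stopper 34 mm across from 103 to 130 mm height (grip it there; the stopper does not come off); white paper band; about 0.3 kg. Origin: centre of its underside, z up along the bottle. One of the three spares standing on the tray at the start.
- tray: black square tray, fixed on the table, 210 x 210 x 16 mm, floor and rim 6 mm thick. Origin: centre of its underside, z up.
- tumbler: empty drinking glass, 66 mm across, 90 mm tall, standing on the tray among the spares; bystander. Origin: centre of its underside.
- remote: black remote control lying flat, 160 x 45 x 18 mm, long along own x; bystander. Origin: centre of its underside.
- book: thick red and black book lying flat, 205 x 137 x 38 mm; bystander. Origin: centre of its underside.
- clock: black twin-bell alarm clock, 145 mm tall, 96 mm wide; bystander. Origin: centre of its underside.
- plant: small potted plant, pot 88 mm across and 75 mm tall, leaves to 150 mm; bystander. Origin: centre of its underside.

How it is judged:
By the outcome, as a careful person would: the job done as asked, in the order asked, and still so for the second after the job is handed in, with the robot touching nothing.
It also fails if it takes over 69 s, if anything falls off the work surface, if the arm or the gripper's body presses on something with over 40 N, if the wrist force passes 120 N, or if a joint passes its speed limit or range.

## Working session

There is one attempt and no reset: what is moved stays moved. The work goes in short steps, Python scripts to look and compute and a tool call to move; the robot and the scene stay as the last step left them, time stands still between calls to the robot, and variables do not carry over. Pictures are saved under pics/ and viewed, at most 10 in all, crops included, and the job is handed in when it is done.

Besides the shell and the picture viewer there is one more tool, called after "Request:" as name(argument=value, ...), one argument or row to a line, values as JSON. move_arm: Moves the arm, as the interface text tells. Its arguments: {"type":"object","properties":{"deltas":{"type":"array","items":{"type":"object","properties":{"tx":{"type":"number"},"ty":{"type":"number"},"tz":{"type":"number"},"roll":{"type":"number"}}}},"claw":{"type":"number"}},"required":["deltas"]}

```bash
mkdir -p pics; ls; python3 - <<'E'
from bench import *
import cv2
s=state();print(s['t'],s['tcp_pos'],s['ee_rot'],grasp_offset() if callable(grasp_offset) else grasp_offset)
for c in ['scene','top']:
    im=capture(c);cv2.imwrite(f'pics/{c}0.png',im)
    print(c,camera_info(c))
    for l in ['water_1','juice','spare_1','caddy','tray','tumbler','handle_bar']:
        print(l,[(([round(v) for v in d['point']]),round(d['p'],2)) for d in boxes_of(l,c)])
print(state()['t'])
E
```

```text
pics
0.0 [0.22083195 0.47549883 0.19677874] [-6.77469090e-01 -3.06726638e+00  2.90894903e-03] 0.0187
scene {'vertical_fov': 43.91467981551891, 'cx': 276.96088289777146, 'cy': 210.06885007798522, 'pose': array([[ 0.69349339,  0.62552086, -0.35747806,  1.11096396],
       [ 0.72041064, -0.60804277,  0.33360531, -0.48204206],
       [-0.00868488, -0.48888408, -0.87230553,  1.27882332],
       [ 0.        ,  0.        ,  0.        ,  1.        ]])}
water_1 [([184, 236], 0.91), ([213, 220], 0.64), ([225, 249], 0.58), ([291, 146], 0.51)]
juice [([202, 258], 0.79)]
spare_1 [([336, 151], 0.97), ([291, 146], 0.86), ([316, 129], 0.64)]
caddy [([230, 234], 0.85)]
tray [([302, 169], 0.83)]
tumbler [([316, 165], 0.77)]
handle_bar [([212, 224], 0.64), ([187, 198], 0.56)]
top {'vertical_fov': 51.89937645584846, 'cx': 284.8077953476644, 'cy': 213.86342803548013, 'pose': array([[ 0.02114686, -0.98410602,  0.17631834,  0.39120321],
       [-0.99971365, -0.02278966, -0.00729726,  0.00365534],
       [ 0.01119951, -0.17611354, -0.98430615,  1.19199884],
       [ 0.        ,  0.        ,  0.        ,  1.        ]])}
water_1 [([346, 241], 0.78), ([371, 242], 0.73), ([351, 208], 0.63), ([179, 244], 0.39)]
juice [([374, 218], 0.95), ([352, 211], 0.36)]
spare_1 [([189, 211], 0.87), ([336, 229], 0.65), ([178, 244], 0.64), ([217, 249], 0.56)]
caddy [([338, 228], 0.92), ([368, 245], 0.23)]
tray [([206, 233], 0.97)]
tumbler [([228, 216], 0.76)]
handle_bar [([339, 230], 0.72), ([342, 263], 0.57)]
0.8
```

```bash
python3 - <<'E'
import cv2
a=cv2.imread('pics/top0.png')[160:310,140:420];cv2.imwrite('pics/top0c.png',cv2.resize(a,(784,420),interpolation=cv2.INTER_CUBIC))
a=cv2.imread('pics/scene0.png')[100:290,130:380];cv2.imwrite('pics/scene0c.png',cv2.resize(a,(750,570),interpolation=cv2.INTER_CUBIC))
E
```

```text
(no output)
```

View pics/top0c.png

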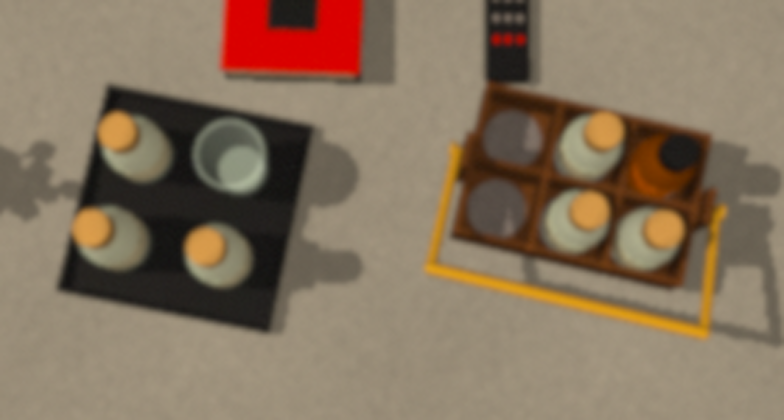

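View pics/scene0c.png

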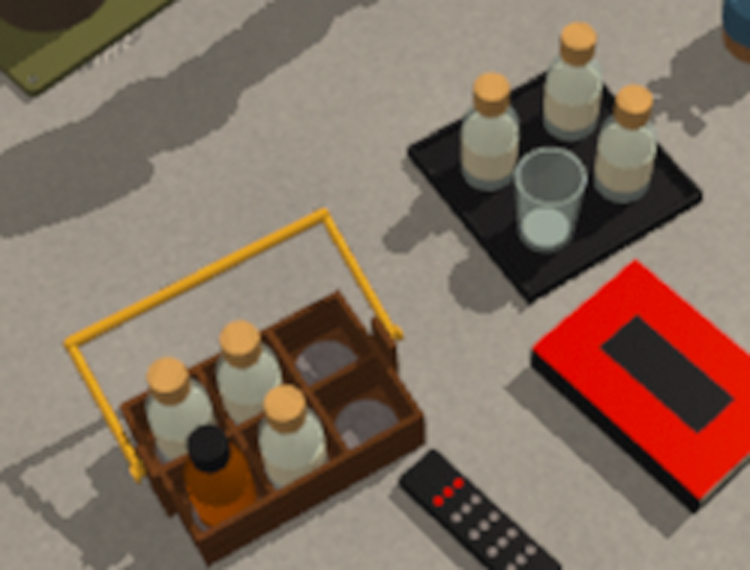

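View pics/top0.png

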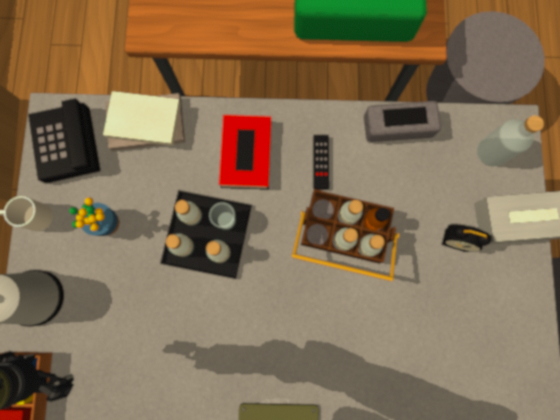

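The empty cells are the two at the left (+y) end, cell_2 and cell_5. In the top crop the spare stoppers are at (118,132), (94,228) and (206,247), and the handle bar runs from (430,268) to (706,333). The tumbler is at the tray's far right.

```bash
cat > h.py <<'E'
import numpy as np
from bench import *
def ray(cam,px,ci=None):
    c=ci or camera_info(cam);im=420/2/np.tan(np.radians(c['vertical_fov']/2))
    d=np.array([(px[0]-c['cx'])/im,(px[1]-c['cy'])/im,1]);P=c['pose'];return P[:3,3],P[:3,:3]@d
def at(cam,px,z,ci=None):
    o,d=ray(cam,px,ci);return o+d*(z-o[2])/d[2]
def proj(cam,p,ci=None):
    c=ci or camera_info(cam);f=210/np.tan(np.radians(c['vertical_fov']/2));P=c['pose']
    q=P[:3,:3].T@(np.array(p)-P[:3,3]);return np.array([c['cx']+f*q[0]/q[2],c['cy']+f*q[1]/q[2]])
E
python3 - <<'E'
from h import *
import cv2
from scipy.optimize import least_squares
np.set_printoptions(precision=4,suppress=True)
T=lambda x,y:(x/2.8+140-.3,y/2.8+160-.3)
S=lambda x,y:(x/3+130-.3,y/3+100-.3)
print('caddy')
# own-frame corners: -> top pics. +x away, +y left
pts=[(.075,.111,.06,'top',T(489,84)),(.075,-.111,.06,'top',T(711,133)),(-.075,-.111,.06,'top',T(680,287)),(-.075,.111,.06,'top',T(453,238)),
(-.1231,.124,.0967,'top',T(430,268)),(-.1231,-.124,.0967,'top',T(706,333)),
(-.1231,.124,.0967,'scene',S(325,213)),(-.1231,-.124,.0967,'scene',S(70,344)),
(-.075,.111,.06,'scene',S(338,293)),(.075,.111,.06,'scene',S(424,408)),(.075,-.111,.06,'scene',S(205,540))]
def w(q,x,y,z):c,s=np.cos(q[2]),np.sin(q[2]);return [q[0]+c*x-s*y,q[1]+s*x+c*y,z]
CI={c:camera_info(c) for c in('top','scene')}
f=lambda q:np.concatenate([proj(c,w(q,x,y,z),CI[c])-p for x,y,z,c,p in pts])
r=least_squares(f,[.45,-.1,0],loss='soft_l1');q=r.x;print(q,np.degrees(q[2]));print(f(q).reshape(-1,2))
for n,a in(('cell2',(-.036,.072)),('cell5',(.036,.072))):print(n,w(q,*a,.006))
for n,(t,s) in {'A':((118,132),(634,98)),'B':((94,228),(578,35)),'C':((206,247),(491,84))}.items():
    pt,ps=T(*t),S(*s)
    # colour centroid of whole visible stopper
    for cam,p in(('top',pt),('scene',ps)):
        im=cv2.imread(f'pics/{cam}0.png');hsv=cv2.cvtColor(im,cv2.COLOR_BGR2HSV)
        m=cv2.inRange(hsv,(8,110,110),(25,255,255));n_,L,st,ce=cv2.connectedComponentsWithStats(m)
        k=min(range(1,n_),key=lambda i:np.hypot(*(ce[i]-p))); print(n,cam,np.array(p),ce[k],st[k][2:], at(cam,p,.136),at(cam,ce[k],.136 if cam=='top' else .128))
print('tray',[at('top',T(*p),.016) for p in((108,86),(314,127),(272,331),(60,290))],'tumbler',at('top',T(231,155),.096))
E
```

```text
caddy
[ 0.566  -0.1738 -0.1951] -11.176847207653164
[[-1.2846  0.2657]
 [ 0.4819  0.2961]
 [ 1.7973  0.1848]
 [ 0.0021 -0.5389]
 [-0.0407  4.5883]
 [-2.2652  2.6713]
 [-0.8538  2.7146]
 [ 1.6451  2.8543]
 [ 0.6993 -1.9826]
 [ 1.58    1.089 ]
 [-0.3752  0.5066]]
cell2 [np.float64(0.5446678981195006), np.float64(-0.09618296361549084), 0.006]
cell5 [np.float64(0.6153023147197918), np.float64(-0.1101392952085884), 0.006]
A top [181.8429 206.8429] [181.7029 206.6171] [ 16  14 175] [0.5922 0.2522 0.136 ] [0.5927 0.2526 0.136 ]
A scene [341.0333 132.3667] [340.65   134.0833] [ 13  15 120] [0.5891 0.2503 0.136 ] [0.5888 0.2503 0.128 ]
B top [173.2714 241.1286] [172.5251 241.0168] [ 16  15 179] [0.5062 0.2677 0.136 ] [0.5064 0.2696 0.136 ]
B scene [322.3667 111.3667] [321.955  113.2973] [ 12  14 111] [0.5024 0.2672 0.136 ] [0.5022 0.2665 0.128 ]
C top [213.2714 247.9143] [213.1071 247.6667] [ 15  14 168] [0.4917 0.169  0.136 ] [0.4923 0.1695 0.136 ]
C scene [293.3667 127.7   ] [292.9292 129.7168] [ 12  14 113] [0.4865 0.1681 0.136 ] [0.4863 0.1669 0.128 ]
tray [array([0.6614, 0.2933, 0.016 ]), array([0.6246, 0.087 , 0.016 ]), array([0.4236, 0.1204, 0.016 ]), array([0.4584, 0.3265, 0.016 ])] tumbler [0.5807 0.1566 0.096 ]
```

```bash
python3 - <<'E'
from h import *
import cv2
from scipy.optimize import least_squares
from scipy.spatial.transform import Rotation as R
np.set_printoptions(precision=4,suppress=True)
T=lambda x,y:(x/2.8+140-.3,y/2.8+160-.3)
S=lambda x,y:(x/3+130-.3,y/3+100-.3)
pts=[(.075,.111,'top',T(489,84)),(.075,-.111,'top',T(711,133)),(-.075,-.111,'top',T(680,287)),(-.075,.111,'top',T(453,238)),
(0,.124,'top',T(430,268)),(0,-.124,'top',T(706,333)),(0,.124,'scene',S(325,213)),(0,-.124,'scene',S(70,344)),
(-.075,.111,'scene',S(338,293)),(.075,.111,'scene',S(424,408)),(.075,-.111,'scene',S(205,540))]
CI={c:camera_info(c) for c in('top','scene')}
def w(q,x,y):
    z=.06
    if x==0:x=-.125*np.sin(q[3]);z=.075+.125*np.cos(q[3])
    c,s=np.cos(q[2]),np.sin(q[2]);return [q[0]+c*x-s*y,q[1]+s*x+c*y,z]
f=lambda q:np.concatenate([proj(c,w(q,x,y),CI[c])-p for x,y,c,p in pts])
r=least_squares(f,[.56,-.17,-.2,1.4],loss='soft_l1');q=r.x;print(q,np.degrees(q[2:]));print(f(q).reshape(-1,2))
for a in((-.036,.072),(.036,.072)):print(w(q,*a))
print('bar y=.036',w(q,0,.036))
print(R.from_rotvec(state()['ee_rot']).as_matrix())
E
```

```text
[ 0.5659 -0.1736 -0.1991  1.1936] [-11.4071  68.3897]
[[-1.2083  0.1755]
 [ 0.498   0.5236]
 [ 1.5868  0.3727]
 [-0.143  -0.6831]
 [ 0.6301  0.9809]
 [ 0.3958 -0.1052]
 [ 0.039  -0.5121]
 [ 0.908  -0.0203]
 [ 0.8963 -1.9837]
 [ 1.5909  1.2006]
 [-0.5428  0.3468]]
[np.float64(0.5448558581691039), np.float64(-0.09591832060314784), 0.06]
[np.float64(0.6154336249742551), np.float64(-0.11015836388951797), 0.06]
bar y=.036 [np.float64(0.4591065651218654), np.float64(-0.11534265800130458), np.float64(0.12103654695462748)]
[[-0.9069  0.4212  0.    ]
 [ 0.4212  0.9069  0.0001]
 [ 0.      0.0001 -1.    ]]
```

Request:
move_arm(
  deltas=[
    {"tx": -0.06, "ty": -0.007, "roll": 10},
    {"tx": -0.12, "ty": -0.013, "roll": 20},
    {"tx": -0.18, "ty": -0.02, "roll": 30},
    {"tx": -0.24, "ty": -0.027, "roll": 40},
    {"tx": -0.3, "ty": -0.034, "roll": 50},
    {"tx": -0.36, "ty": -0.04, "roll": 60},
    {"tx": -0.41, "ty": -0.045, "roll": 70},
    {"tx": -0.43, "ty": -0.0473, "roll": 76.5},
  ],
  claw=0.065,
)

```text
validation failed for argument at $.de...
```

Request:
move_arm(
  deltas=[
    {"tz": 0},
    {"tz": 0},
  ],
)

```text
validation failed for argument at $.de...
```

```bash
cat >> h.py <<'E'
from scipy.spatial.transform import Rotation as R
np.set_printoptions(precision=4,suppress=True)
def rel(p):
    s=state();return R.from_rotvec(s['ee_rot']).as_matrix().T@(np.array(p)-s['tcp_pos'])
E
python3 - <<'E'
from h import *
import cv2
s=state();print(s['t'],s['tcp_pos'],s['joint_pos'],s['force'],R.from_rotvec(s['ee_rot']).as_matrix())
ci=camera_info('wrist');im=capture('wrist');cv2.imwrite('pics/w1.png',im);print(ci)
for p in[(.5908,.2514,.136),(.5044,.268,.136)]:print(proj('wrist',p,ci))
E
```

```text
0.8 [0.2211 0.4762 0.1976] [ 1.136   0.2599 -0.1381  1.1727  0.      1.5708] [-0.1444  0.1287  0.2155] [[-0.9069  0.4212  0.    ]
 [ 0.4212  0.9069  0.0001]
 [ 0.      0.0001 -1.    ]]
{'vertical_fov': 67.1983748575777, 'cx': 277.32311797222303, 'cy': 213.3034116393635, 'pose': array([[ 0.4217,  0.87  ,  0.2554,  0.1557],
       [ 0.9067, -0.4049, -0.1179,  0.5069],
       [ 0.0008,  0.2813, -0.9596,  0.373 ],
       [ 0.    ,  0.    ,  0.    ,  1.    ]])}
[235.8357 569.4249]
[213.3292 519.1356]
```

View pics/w1.png

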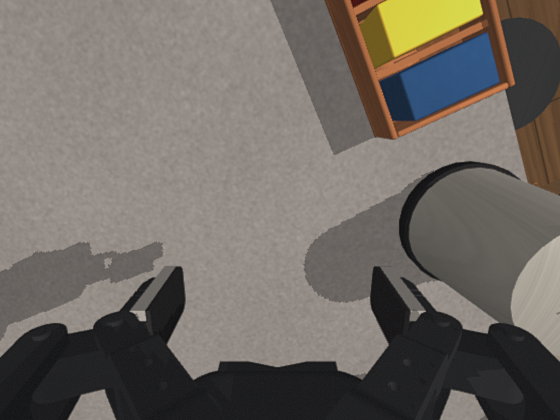

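The move was refused, so this is still the start pose: only the fingers and the objects behind the arm show. I'll retry with all four keys in every row.

Request:
move_arm(
  deltas=[
    {"tx": -0.06, "ty": -0.007, "tz": 0, "roll": 10},
    {"tx": -0.12, "ty": -0.013, "tz": 0, "roll": 20},
    {"tx": -0.18, "ty": -0.02, "tz": 0, "roll": 30},
    {"tx": -0.24, "ty": -0.027, "tz": 0, "roll": 40},
    {"tx": -0.3, "ty": -0.034, "tz": 0, "roll": 50},
    {"tx": -0.36, "ty": -0.04, "tz": 0, "roll": 60},
    {"tx": -0.41, "ty": -0.045, "tz": 0, "roll": 70},
    {"tx": -0.43, "ty": -0.047, "tz": 0, "roll": 76.5},
  ],
  claw=0.065,
)

```text
t: 1.85
tcp_pos: [0.5938, 0.2504, 0.197]
ee_rot: [2.438, 1.98, 0.0]
force: [0.1, 1.1, -0.0]
grip_width: 0.065
gripper_force: 0.0
```

```bash
cat >> h.py <<'E'
import cv2
def stoppers(name):
    ci=camera_info('wrist');im=capture('wrist');cv2.imwrite(f'pics/{name}.png',im)
    m=cv2.inRange(cv2.cvtColor(im,cv2.COLOR_BGR2HSV),(8,110,110),(25,255,255))
    n,L,st,ce=cv2.connectedComponentsWithStats(m)
    for i in range(1,n):
        if st[i][4]>200:print(st[i],ce[i],'at .136:',at('wrist',ce[i],.136,ci))
    return ci
E
python3 - <<'E'
from h import *
s=state();print(s['tcp_pos'],R.from_rotvec(s['ee_rot']).as_matrix())
ci=stoppers('w2')
for p in[(.5908,.2514,.136),(.5044,.268,.136),(.489,.1685,.136)]:print(proj('wrist',p,ci))
E
```

```text
[0.5938 0.2504 0.197 ] [[ 0.2049  0.9788  0.0004]
 [ 0.9788 -0.2049 -0.0003]
 [-0.0002  0.0005 -1.    ]]
[ 254  186   43   47 1532] [274.9086 209.8492] at .136: [0.5926 0.2564 0.136 ]
[ 142  188   48   46 1594] [164.8557 210.1455] at .136: [0.5088 0.2738 0.136 ]
[274.0444 216.3742]
[161.6753 218.2134]
[179.6918 328.3243]
```

View pics/w2.png

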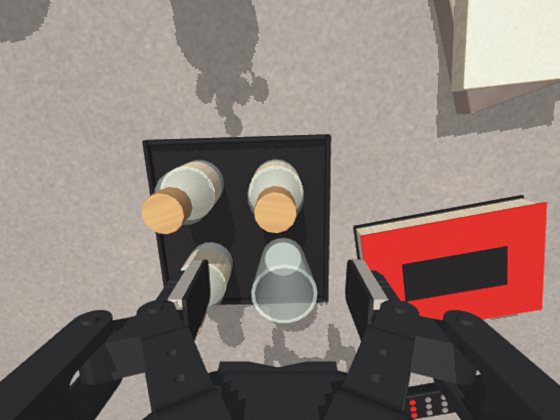

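The wrist picture shows stopper A at about (275,212), B at (165,210), and the tumbler at (284,290), clear of the fingers' path. Next I go down onto A.

Request:
move_arm(
  deltas=[
    {"tx": 0.0035, "ty": -0.0026, "tz": 0.03, "roll": 0},
    {"tx": 0.0035, "ty": -0.0026, "tz": 0.06, "roll": 0},
    {"tx": 0.0035, "ty": -0.0026, "tz": 0.085, "roll": 0},
    {"tx": 0.0035, "ty": -0.0026, "tz": 0.097, "roll": 0},
    {"tx": 0.0035, "ty": -0.0026, "tz": 0.097, "roll": 0},
  ],
)

```text
t: 2.52
tcp_pos: [0.5885, 0.2564, 0.1]
ee_rot: [-2.43, -1.99, 0.003]
force: [-0.1, -0.1, -0.0]
grip_width: 0.0652
gripper_force: 0.0
```

Request:
move_arm(
  deltas=[
    {"tx": 0, "ty": 0, "tz": 0, "roll": 0},
    {"tx": 0, "ty": 0, "tz": 0, "roll": 0},
    {"tx": 0, "ty": 0, "tz": 0, "roll": 0},
    {"tx": 0, "ty": 0, "tz": 0, "roll": 0},
  ],
  claw=0.0,
)

```text
t: 3.02
tcp_pos: [0.5942, 0.2575, 0.105]
ee_rot: [2.428, 1.986, 0.016]
force: [2.4, -1.6, 10.6]
grip_width: -0.0001
gripper_force: 5.0
```

```bash
python3 - <<'E'
from h import *
s=state();print({k:s[k] for k in('t','tcp_pos','force','grip_width','gripper_force')})
ci=stoppers('w3')
im=capture('scene')
a=cv2.resize(im[60:220,220:420],(600,480),interpolation=cv2.INTER_CUBIC);b=cv2.imread('pics/w3.png')
b=cv2.resize(b[100:420],(0,0),fx=.357,fy=.357);a[:b.shape[0],-b.shape[1]:]=b
cv2.imwrite('pics/s3.png',a)
E
```

```text
{'t': 3.025, 'tcp_pos': array([0.5942, 0.2575, 0.105 ]), 'force': array([ 2.3835, -1.5995, 10.6006]), 'grip_width': -9.82867911346986e-05, 'gripper_force': 4.9861640165636345}
[ 222  229   66   70 2094] [248.522  257.2908] at .136: [0.5807 0.2674 0.136 ]
[  70  232   82   74 4131] [109.1987 267.7933] at .136: [0.5115 0.2759 0.136 ]
```

View pics/s3.png

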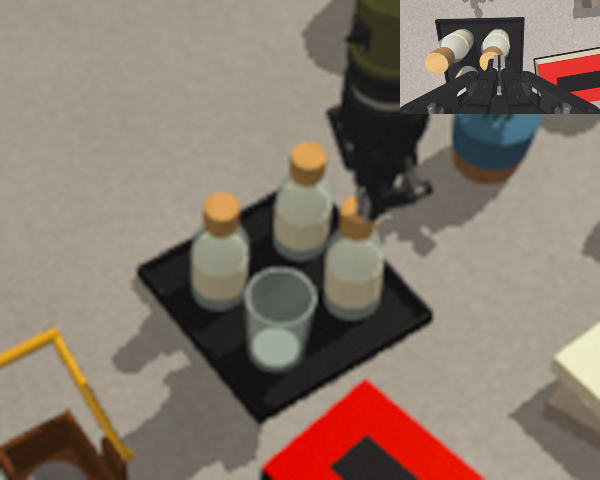

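```bash
python3 - <<'E'
from h import *
s=state();ci=camera_info('wrist');t=s['tcp_pos'];print(s['t'],t,s['joint_pos'],s['grip_width'])
for z in(0,.03):
    p=t+[0,0,z];print('tcp+z',z,'scene crop',(proj('scene',p)-[220,60])*3,'wrist',proj('wrist',p,ci))
for z in(.100,.136):
    for c in((.5915,.253),(.506,.27)):
        P=np.array([proj('wrist',(c[0]+.017*np.cos(a),c[1]+.017*np.sin(a),z),ci) for a in np.linspace(0,6.28,40)]);print(z,c,P.min(0),P.max(0))
a=cv2.imread('pics/w3.png')[180:380,60:340];a=cv2.resize(a,(532,380),interpolation=cv2.INTER_CUBIC)
b=cv2.resize(capture('scene')[80:160,300:380],(380,380),interpolation=cv2.INTER_CUBIC)[:,60:320]
cv2.imwrite('pics/c4.png',np.hstack([a,b]))
E
```

```text
3.125 [0.5941 0.2574 0.105 ] [ 0.4097  0.5073  0.0014  1.0542 -0.0015  2.18  ] -8.18029374352462e-05
tcp+z 0 scene crop [368.9651 236.4724] wrist [278.3976 246.7244]
tcp+z 0.03 scene crop [372.3072 216.5232] wrist [279.134  269.1642]
0.1 (0.5915, 0.253) [247.9319 224.8605] [303.1461 276.0393]
0.1 (0.506, 0.27) [105.4356 225.8085] [161.4495 277.1158]
0.136 (0.5915, 0.253) [242.2168 247.668 ] [309.3772 308.2956]
0.136 (0.506, 0.27) [ 68.5283 248.9271] [137.0656 309.7313]
```

View pics/c4.png

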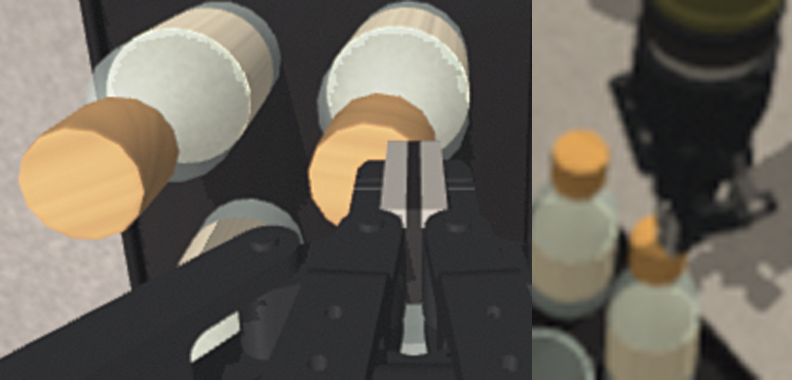

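The fingers shut on top of stopper A, so their tips sit about 30 mm higher than the TCP reading suggests. A is still upright. I'll open, rise and measure again.

Request:
move_arm(
  deltas=[
    {"tx": 0, "ty": 0, "tz": -0.02, "roll": 0},
    {"tx": 0, "ty": 0, "tz": -0.05, "roll": 0},
    {"tx": 0, "ty": 0, "tz": -0.07, "roll": 0},
    {"tx": 0, "ty": 0, "tz": -0.07, "roll": 0},
    {"tx": 0, "ty": 0, "tz": -0.07, "roll": 0},
  ],
  claw=0.065,
)

```text
t: 3.8
tcp_pos: [0.5892, 0.2562, 0.1701]
ee_rot: [-2.431, -1.989, 0.001]
force: [0.1, -0.3, 0.5]
grip_width: 0.0654
gripper_force: 0.0
```

```bash
python3 - <<'E'
from h import *
for i in range(3):
    s=state();print(s['t'],s['tcp_pos'],s['force'],s['dq'].round(3) if hasattr(s['dq'],'round') else s['dq'],s['grip_width'])
    ci=stoppers('w5'); print(ci['pose'][:3,3],R.from_rotvec(s['ee_rot']).as_matrix().T@(ci['pose'][:3,3]-s['tcp_pos']))
im=capture('scene');print([d for d in boxes_of('spare_1','scene')])
m=cv2.inRange(cv2.cvtColor(im,cv2.COLOR_BGR2HSV),(8,110,110),(25,255,255));n,L,st,ce=cv2.connectedComponentsWithStats(m)
for i in range(1,n):
    if 60<st[i][4]<200:print(st[i],ce[i],at('scene',ce[i],.128))
E
```

```text
3.8 [0.5892 0.2562 0.1701] [ 0.0502 -0.2615  0.5399] [-0.002  0.011 -0.017  0.002 -0.001 -0.   ] 0.06535220138337386
[ 135  200   54   52 1995] [160.9373 225.4411] at .136: [0.5093 0.2744 0.136 ]
[ 260  200   47   52 1914] [282.5737 225.8851] at .136: [0.5925 0.2572 0.136 ]
[0.6031 0.327  0.3454] [ 0.0721 -0.0005 -0.1753]
3.85 [0.5889 0.2561 0.1696] [0.1903 0.0674 0.3465] [ 0.002  0.007 -0.009  0.003  0.001  0.   ] 0.06486730248242963
[ 135  200   54   52 1999] [161.1381 225.3372] at .136: [0.5092 0.2744 0.136 ]
[ 260  200   47   52 1927] [283.0607 225.8433] at .136: [0.5925 0.2572 0.136 ]
[0.6029 0.327  0.3448] [ 0.0721 -0.0005 -0.1753]
3.9 [0.5887 0.256  0.1694] [-0.0259  0.3989 -0.6624] [-0.     0.004 -0.001  0.001  0.001  0.001] 0.06507874679586106
[ 135  200   54   52 2004] [161.2335 225.3184] at .136: [0.5092 0.2743 0.136 ]
[ 260  200   48   52 1931] [283.2869 225.8125] at .136: [0.5925 0.2572 0.136 ]
[0.6028 0.327  0.3446] [ 0.0721 -0.0005 -0.1753]
[{'point': [315.0, 126.8], 'p': 0.92}, {'point': [292.0, 144.9], 'p': 0.89}, {'point': [335.9, 151.7], 'p': 0.59}, {'point': [226.2, 232.4], 'p': 0.22}]
[317 108  12  14 117] [321.8205 113.4786] [0.5024 0.2658 0.128 ]
[288 124  12  15 123] [293.     130.2195] [0.4877 0.1658 0.128 ]
[335 128  13  15 135] [340.5778 134.6593] [0.59   0.2487 0.128 ]
[508 166  52  39 111] [535.4144 185.1171] [1.0525 0.4894 0.128 ]
[204 207  14  15 140] [209.2214 213.4571] [ 0.5271 -0.1715  0.128 ]
[179 219  14  15 136] [185.     225.4118] [ 0.511 -0.237  0.128]
[218 228  14  16 155] [224.1742 235.3226] [ 0.6    -0.1849  0.128 ]
[193 262  22  13 107] [203.1869 268.8224] [ 0.6324 -0.2795  0.128 ]
[ 98 292  24  13  61] [108.7869 296.2623] [ 0.5323 -0.4816  0.128 ]
[  0 378  12  21 117] [  4.4957 389.6752] [ 0.5507 -0.7629  0.128 ]
```

Request:
move_arm(
  deltas=[
    {"tx": -0.001, "ty": 0.004, "tz": 0.02, "roll": 0},
    {"tx": -0.001, "ty": 0.004, "tz": 0.045, "roll": 0},
    {"tx": -0.001, "ty": 0.004, "tz": 0.07, "roll": 0},
    {"tx": -0.001, "ty": 0.004, "tz": 0.09, "roll": 0},
    {"tx": -0.001, "ty": 0.004, "tz": 0.097, "roll": 0},
    {"tx": -0.001, "ty": 0.004, "tz": 0.097, "roll": 0},
  ],
)

```text
t: 4.8
tcp_pos: [0.5928, 0.2544, 0.0732]
ee_rot: [-2.431, -1.989, 0.002]
force: [1.1, 0.5, 0.1]
grip_width: 0.0648
gripper_force: 0.0
```

```bash
python3 - <<'E'
from h import *
s=state();print(s['tcp_pos'],s['force'],s['grip_width']);stoppers('w6')
E
```

```text
[0.5928 0.2544 0.0732] [1.0569 0.518  0.0929] 0.06481178281532692
[  23  247  105   90 5642] [ 71.5447 287.3341] at .136: [0.5136 0.2791 0.136 ]
[ 237  246   81   94 5905] [276.8227 293.7617] at .136: [0.5932 0.2601 0.136 ]
```

View pics/w6.png

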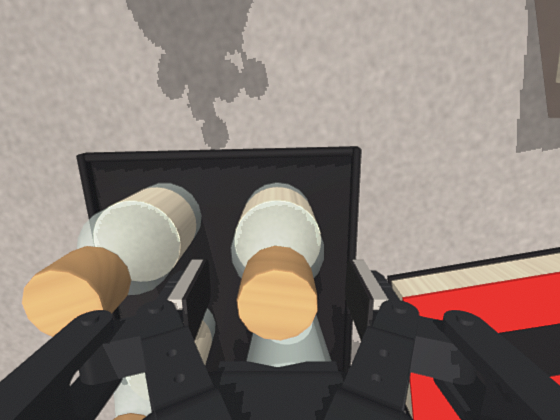

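Stopper A, at (277,298), is centred between the pads at (190,285) and (368,285). Closing now.

Request:
move_arm(
  deltas=[
    {"tx": 0, "ty": 0, "tz": 0, "roll": 0},
    {"tx": 0, "ty": 0, "tz": 0, "roll": 0},
    {"tx": 0, "ty": 0, "tz": 0, "roll": 0},
    {"tx": 0, "ty": 0, "tz": 0, "roll": 0},
  ],
  claw=0.0,
)

```text
t: 5.35
tcp_pos: [0.5938, 0.255, 0.0748]
ee_rot: [2.431, 1.99, 0.003]
force: [-1.5, -0.2, 5.8]
grip_width: 0.0327
gripper_force: 59.6
```

Request:
move_arm(
  deltas=[
    {"tx": 0, "ty": 0, "tz": -0.01, "roll": 0},
    {"tx": 0, "ty": 0, "tz": -0.03, "roll": 0},
    {"tx": 0, "ty": 0, "tz": -0.06, "roll": 0},
    {"tx": 0, "ty": 0, "tz": -0.09, "roll": 0},
    {"tx": 0, "ty": 0, "tz": -0.115, "roll": 0},
    {"tx": -0.02, "ty": 0.006, "tz": -0.12, "roll": 0},
    {"tx": -0.05, "ty": 0.014, "tz": -0.12, "roll": 0},
    {"tx": -0.09, "ty": 0.025, "tz": -0.12, "roll": 0},
  ],
)

```text
t: 6.35
tcp_pos: [0.5991, 0.1596, 0.1923]
ee_rot: [-2.43, -1.99, 0.004]
force: [0.1, -1.2, -2.5]
grip_width: 0.0321
gripper_force: 59.9
```

Request:
move_arm(
  deltas=[
    {"tx": -0.04, "ty": 0.011, "tz": 0, "roll": 0},
    {"tx": -0.08, "ty": 0.023, "tz": 0, "roll": 0},
    {"tx": -0.12, "ty": 0.034, "tz": 0, "roll": 0},
    {"tx": -0.16, "ty": 0.045, "tz": 0, "roll": 0},
    {"tx": -0.2, "ty": 0.056, "tz": 0, "roll": 0},
    {"tx": -0.235, "ty": 0.066, "tz": 0, "roll": 0},
    {"tx": -0.252, "ty": 0.071, "tz": 0, "roll": 0},
    {"tx": -0.259, "ty": 0.073, "tz": 0, "roll": 0},
  ],
)

```text
t: 7.35
tcp_pos: [0.6194, -0.108, 0.1927]
ee_rot: [-2.432, -1.987, 0.001]
force: [-0.2, 0.4, -2.4]
grip_width: 0.0323
gripper_force: 59.9
```

Request:
move_arm(
  deltas=[
    {"tx": 0, "ty": 0, "tz": 0, "roll": 0},
    {"tx": 0, "ty": 0, "tz": 0, "roll": 0},
  ],
)

```text
t: 7.6
tcp_pos: [0.6201, -0.1057, 0.1936]
ee_rot: [-2.429, -1.991, -0.0]
force: [-0.2, -0.0, -2.8]
grip_width: 0.0325
gripper_force: 59.9
```

```bash
python3 - <<'E'
from h import *
s=state();print(s['t'],s['tcp_pos'],s['force'],s['grip_width'],R.from_rotvec(s['ee_rot']).as_matrix(),s['joint_pos'])
stoppers('w7')
for c in('top','scene'):
    im=capture(c);cv2.imwrite(f'pics/{c}7.png',im)
a=cv2.imread('pics/w7.png');b=cv2.imread('pics/top7.png')[170:300,280:410];d=cv2.imread('pics/scene7.png')[150:290,150:290]
r=lambda x,w,h:cv2.resize(x,(w,h),interpolation=cv2.INTER_CUBIC)
cv2.imwrite('pics/m7.png',np.vstack([np.hstack([r(b,400,300),r(d,400,300)]),np.hstack([r(a,400,300),np.zeros((300,400,3),np.uint8)])]))
E
```

```text
7.6 [ 0.6201 -0.1057  0.1936] [-0.1631 -0.0473 -2.7588] 0.032468357117813006 [[ 0.1965  0.9805 -0.0003]
 [ 0.9805 -0.1965  0.0006]
 [ 0.0005 -0.0004 -1.    ]] [-0.1692  0.4438  0.129   1.2563  0.0005  1.5994]
[  73  142  173  187 4297] [123.158  198.2053] at .136: [ 0.5081 -0.067   0.136 ]
[ 239  246   78  106 6024] [276.1628 295.4041] at .136: [ 0.6053 -0.1712  0.136 ]
[170 275  38  35 741] [186.7719 291.2928] at .136: [ 0.5335 -0.1529  0.136 ]
[148 383  28  18 237] [163.1308 391.384 ] at .136: [ 0.4837 -0.2483  0.136 ]
```

```bash
python3 - <<'E'
from h import *
ci=camera_info('wrist');a=cv2.imread('pics/w7.png')
q=(.5659,-.1736,-.1991)
def w(x,y,z):c,s=np.cos(q[2]),np.sin(q[2]);return [q[0]+c*x-s*y,q[1]+s*x+c*y,z]
b=cv2.resize(a[90:360,110:510],(800,540),interpolation=cv2.INTER_CUBIC)
for x,y,z in[(.075,.111,.06),(-.075,.111,.06),(.069,.105,.06),(.003,.105,.06),(-.003,.105,.06),(-.069,.105,.06),(.075,0,.06),(.069,.039,.06),(.003,.039,.06)]:
    p=proj('wrist',w(x,y,z),ci);print((x,y),p,(p-[110,90])*2);cv2.circle(b,tuple(int(v) for v in (p-[109.75,89.75])*2),3,(255,255,0),-1)
cv2.imwrite('pics/w7c.png',b)
E
```

```text
(0.075, 0.111) [314.1878 161.7957] [408.3755 143.5913]
(-0.075, 0.111) [159.9323 161.6541] [ 99.8646 143.3081]
(0.069, 0.105) [307.8444 167.9609] [395.6887 155.9217]
(0.003, 0.105) [240.339  167.8986] [260.6781 155.7973]
(-0.003, 0.105) [234.2025 167.893 ] [248.405 155.786]
(-0.069, 0.105) [166.7032 167.8308] [113.4064 155.6616]
(0.075, 0) [310.7038 266.011 ] [401.4077 352.022 ]
(0.069, 0.039) [306.0625 231.6498] [392.1251 283.2996]
(0.003, 0.039) [242.3773 231.5886] [264.7547 283.1773]
```

View pics/w7c.png

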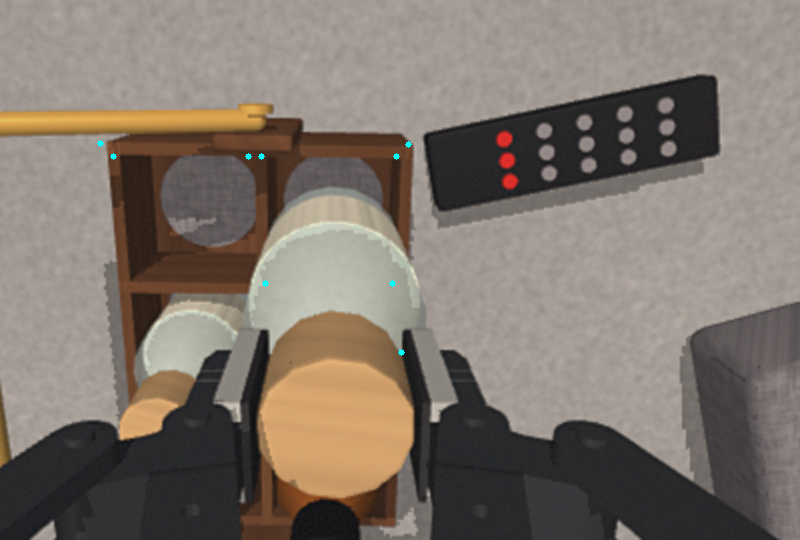

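In the crop, cell_5's inner edges are at columns 272 and 398 (mid 335) and the held stopper is at column 336. It's aligned along tool y, so I only need to work out tool x.

```bash
python3 - <<'E'
from h import *
ci=camera_info('wrist');s=state();M=R.from_rotvec(s['ee_rot']).as_matrix();t=s['tcp_pos']
C=lambda x,y:(x/2+109.75,y/2+89.75)
def tl(px,z):return (M.T@(at('wrist',px,z,ci)-t))
print(t,'stopper top',tl(C(336,428),.2548),'bottom disc edge',tl(C(336,498),.2548))
print('shoulder top edge(75mm)',tl(C(335,224),.1998))
for n,p in{'outL':(107,141),'outR':(411,135),'inL':(122,152),'divx':(265,152),'inR':(398,149),'divy':(262,283),'divy-':(262,292)}.items():print(n,tl(C(*p),.06))
for z in(.0065,):print('felt circle c2',tl(C(211,200),z))
E
```

```text
[ 0.6202 -0.1059  0.1937] stopper top [-0.0001 -0.0004 -0.0611] bottom disc edge [-0.017  -0.0004 -0.0611]
shoulder top edge(75mm) [ 0.0292 -0.0006 -0.0061]
outL [ 0.0354 -0.1115  0.1337]
outR [0.0382 0.0361 0.1337]
inL [ 0.03   -0.1047  0.1337]
divx [ 0.03   -0.0349  0.1337]
inR [0.0314 0.03   0.1337]
divy [-0.0377 -0.0386  0.1337]
divy- [-0.0427 -0.0388  0.1337]
felt circle c2 [-0.0053 -0.0733  0.1872]
```

Request:
move_arm(
  deltas=[
    {"tx": -0.003, "ty": -0.001, "tz": 0, "roll": 0},
    {"tx": -0.003, "ty": -0.001, "tz": 0.01, "roll": 0},
    {"tx": -0.003, "ty": -0.001, "tz": 0.03, "roll": 0},
    {"tx": -0.003, "ty": -0.001, "tz": 0.05, "roll": 0},
    {"tx": -0.003, "ty": -0.001, "tz": 0.07, "roll": 0},
    {"tx": -0.003, "ty": -0.001, "tz": 0.09, "roll": 0},
    {"tx": -0.003, "ty": -0.001, "tz": 0.1, "roll": 0},
    {"tx": -0.003, "ty": -0.001, "tz": 0.1, "roll": 0},
  ],
)

```text
t: 8.75
tcp_pos: [0.6177, -0.1095, 0.0926]
ee_rot: [-2.43, -1.989, 0.002]
force: [-0.5, 0.0, -2.3]
grip_width: 0.0324
gripper_force: 59.9
```

Request:
move_arm(
  deltas=[
    {"tx": 0, "ty": 0, "tz": 0.005, "roll": 0},
    {"tx": 0, "ty": 0, "tz": 0.009, "roll": 0},
    {"tx": 0, "ty": 0, "tz": 0.013, "roll": 0},
    {"tx": 0, "ty": 0, "tz": 0.016, "roll": 0},
    {"tx": 0, "ty": 0, "tz": 0.016, "roll": 0},
  ],
)

```text
t: 9.38
tcp_pos: [0.6184, -0.1096, 0.0773]
ee_rot: [-2.431, -1.989, 0.001]
force: [-0.5, 0.1, -4.0]
grip_width: 0.0329
gripper_force: 59.9
```

No lateral contact. The last few millimetres go slowly.

Request:
move_arm(
  deltas=[
    {"tx": 0, "ty": 0, "tz": 0.001, "roll": 0},
    {"tx": 0, "ty": 0, "tz": 0.002, "roll": 0},
    {"tx": 0, "ty": 0, "tz": 0.003, "roll": 0},
    {"tx": 0, "ty": 0, "tz": 0.003, "roll": 0},
  ],
)

```text
t: 9.88
tcp_pos: [0.6187, -0.1097, 0.0749]
ee_rot: [2.431, 1.989, 0.0]
force: [-0.6, -0.1, -1.1]
grip_width: 0.0323
gripper_force: 60.3
```

Request:
move_arm(
  deltas=[
    {"tx": 0, "ty": 0, "tz": 0.001, "roll": 0},
    {"tx": 0, "ty": 0, "tz": 0.001, "roll": 0},
  ],
)

```text
t: 10.12
tcp_pos: [0.6187, -0.1097, 0.0749]
ee_rot: [2.431, 1.989, 0.001]
force: [-2.9, 0.3, 5.5]
grip_width: 0.0326
gripper_force: 60.8
```

Request:
move_arm(
  deltas=[
    {"tx": 0, "ty": 0, "tz": 0, "roll": 0},
    {"tx": 0, "ty": 0, "tz": 0, "roll": 0},
    {"tx": 0, "ty": 0, "tz": 0, "roll": 0},
  ],
  claw=0.055,
)

```text
t: 10.5
tcp_pos: [0.6188, -0.1097, 0.0735]
ee_rot: [2.431, 1.989, 0.0]
force: [0.1, -0.2, 0.8]
grip_width: 0.0553
gripper_force: 0.0
```

Request:
move_arm(
  deltas=[
    {"tx": 0, "ty": 0, "tz": -0.01, "roll": 0},
    {"tx": 0, "ty": 0, "tz": -0.03, "roll": 0},
    {"tx": 0, "ty": 0, "tz": -0.06, "roll": 0},
    {"tx": 0, "ty": 0, "tz": -0.1, "roll": 0},
    {"tx": 0, "ty": 0, "tz": -0.12, "roll": 0},
    {"tx": 0, "ty": 0, "tz": -0.12, "roll": 0},
  ],
)

```text
t: 11.25
tcp_pos: [0.6203, -0.11, 0.1962]
ee_rot: [2.428, 1.987, 0.005]
force: [-0.3, -0.0, -0.9]
grip_width: 0.0546
gripper_force: 0.0
```

```bash
python3 - <<'E'
from h import *
s=state();print(s['t'],s['tcp_pos'],s['force'],s['grip_width']);stoppers('w8')
M=R.from_rotvec(s['ee_rot']).as_matrix();print(M)
for p in[(.489,.1685),(.4895,.1725)]:print(M.T@(np.array([*p,.2])-s['tcp_pos']))
for c in('top','scene'):
    im=capture(c);m=cv2.inRange(cv2.cvtColor(im,cv2.COLOR_BGR2HSV),(8,110,110),(25,255,255));n,L,st,ce=cv2.connectedComponentsWithStats(m)
    for i in range(1,n):
        if 90<st[i][4]<220:print(c,st[i],ce[i],at(c,ce[i],.136 if c=='top' else .128))
E
```

```text
11.25 [ 0.6203 -0.11    0.1962] [-0.3254 -0.0345 -0.9195] 0.05458893598732445
[  72  137  172  174 4184] [122.4316 189.1324] at .136: [ 0.5093 -0.0647  0.136 ]
[162 157  46   6 249] [183.7108 159.5341] at .136: [ 0.561  -0.0524  0.136 ]
[ 253  192   43   47 1529] [273.8568 215.346 ] at .136: [ 0.6176 -0.1079  0.136 ]
[168 225  81   8 364] [205.8709 229.2033] at .136: [ 0.5628 -0.1084  0.136 ]
[169 237  15  60 212] [173.8302 270.2311] at .136: [ 0.5279 -0.1375  0.136 ]
[301 247   9 101 401] [305.2145 300.2943] at .136: [ 0.6285 -0.1866  0.136 ]
[230 255  20  93 491] [240.499 304.556] at .136: [ 0.574  -0.1796  0.136 ]
[ 248  269   48   73 2529] [271.2191 304.7924] at .136: [ 0.5994 -0.185   0.136 ]
[119 383  41  21 372] [140.8065 392.1398] at .136: [ 0.462  -0.2511  0.136 ]
[[ 0.1979  0.9802  0.005 ]
 [ 0.9802 -0.1979 -0.0009]
 [ 0.0001  0.0051 -1.    ]]
[ 0.247  -0.1838 -0.0047]
[ 0.251  -0.1841 -0.0047]
top [390  64  12  17 117] [394.4615  70.4017] [ 0.9734 -0.2867  0.136 ]
top [165 234  16  15 179] [172.5251 241.0168] [0.5064 0.2696 0.136 ]
top [206 241  15  14 170] [213.0471 247.6
[... 339 characters left out ...]
 [386.9038  82.8846] [0.5562 0.4848 0.128 ]
scene [317 108  12  14 134] [322.0597 114.1119] [0.5044 0.2646 0.128 ]
scene [288 124  12  15 143] [293.3147 130.993 ] [0.4902 0.1645 0.128 ]
scene [202 207  16  15 164] [209.6463 213.9878] [ 0.529  -0.1717  0.128 ]
scene [243 214  14  16 180] [249.3556 221.6333] [ 0.6151 -0.1145  0.128 ]
scene [179 219  18  16 182] [186.1319 226.2363] [ 0.5148 -0.2364  0.128 ]
scene [216 228  18  16 189] [224.7989 235.291 ] [ 0.601  -0.1837  0.128 ]
scene [422 243  19  18 152] [430.5132 251.4276] [0.9808 0.1448 0.128 ]
scene [193 250  23  27 190] [205.4632 265.3   ] [ 0.6292 -0.2698  0.128 ]
scene [  0 351  24  39 134] [ 10.403  367.5597] [ 0.5181 -0.7301  0.128 ]
```

Request:
move_arm(
  deltas=[
    {"tx": 0.03, "ty": -0.02, "tz": 0, "roll": 0},
    {"tx": 0.075, "ty": -0.055, "tz": 0, "roll": 0},
    {"tx": 0.12, "ty": -0.085, "tz": 0, "roll": 0},
    {"tx": 0.165, "ty": -0.12, "tz": 0, "roll": 0},
    {"tx": 0.21, "ty": -0.15, "tz": 0, "roll": 0},
    {"tx": 0.24, "ty": -0.173, "tz": 0.01, "roll": 0},
    {"tx": 0.251, "ty": -0.181, "tz": 0.02, "roll": 0},
    {"tx": 0.251, "ty": -0.181, "tz": 0.02, "roll": 0},
  ],
  claw=0.06,
)

```text
t: 12.4
tcp_pos: [0.4895, 0.1719, 0.1719]
ee_rot: [-2.43, -1.991, 0.005]
force: [-0.2, 0.4, 0.2]
grip_width: 0.0598
gripper_force: 0.0
```

Request:
move_arm(
  deltas=[
    {"tx": 0, "ty": 0, "tz": 0, "roll": 0},
    {"tx": 0, "ty": 0, "tz": 0, "roll": 0},
  ],
)

```text
t: 12.65
tcp_pos: [0.4917, 0.1712, 0.1738]
ee_rot: [2.433, 1.987, 0.001]
force: [0.3, -0.3, 0.7]
grip_width: 0.0601
gripper_force: 0.0
```

```bash
python3 - <<'E'
from h import *
s=state();print(s['t'],s['tcp_pos'],s['joint_pos']);stoppers('w9');print(R.from_rotvec(s['ee_rot']).as_matrix())
E
```

```text
12.65 [0.4917 0.1712 0.1738] [ 0.3352  0.2635 -0.1964  1.1103 -0.0003  2.1071]
[ 242   44   52   59 2376] [267.6233  73.1477] at .136: [0.5053 0.271  0.136 ]
[ 254  198   47   51 1843] [276.9821 223.3456] at .136: [0.4913 0.1736 0.136 ]
[399 372  22  22 307] [409.5603 381.873 ] at .136: [0.5717 0.0154 0.136 ]
[[ 0.1998  0.9798  0.0006]
 [ 0.9798 -0.1998 -0.0001]
 [ 0.      0.0006 -1.    ]]
```

Request:
move_arm(
  deltas=[
    {"tx": 0.001, "ty": 0, "tz": 0.02, "roll": 0},
    {"tx": 0.001, "ty": 0, "tz": 0.045, "roll": 0},
    {"tx": 0.001, "ty": 0, "tz": 0.07, "roll": 0},
    {"tx": 0.001, "ty": 0, "tz": 0.09, "roll": 0},
    {"tx": 0.001, "ty": 0, "tz": 0.1, "roll": 0},
    {"tx": 0.001, "ty": 0, "tz": 0.1, "roll": 0},
    {"tx": 0.001, "ty": 0, "tz": 0.1, "roll": 0},
  ],
)

```text
t: 13.58
tcp_pos: [0.4919, 0.1733, 0.0745]
ee_rot: [2.431, 1.989, 0.002]
force: [0.1, 0.6, 0.0]
grip_width: 0.06
gripper_force: 0.0
```

Request:
move_arm(
  deltas=[
    {"tx": 0, "ty": 0, "tz": 0, "roll": 0},
    {"tx": 0, "ty": 0, "tz": 0, "roll": 0},
    {"tx": 0, "ty": 0, "tz": 0, "roll": 0},
    {"tx": 0, "ty": 0, "tz": 0, "roll": 0},
  ],
  claw=0.0,
)

```text
t: 14.08
tcp_pos: [0.4921, 0.1734, 0.0746]
ee_rot: [2.431, 1.989, 0.003]
force: [-0.1, -0.1, 5.9]
grip_width: 0.0325
gripper_force: 59.6
```

Request:
move_arm(
  deltas=[
    {"tx": 0, "ty": 0, "tz": -0.01, "roll": 0},
    {"tx": 0, "ty": 0, "tz": -0.035, "roll": 0},
    {"tx": 0, "ty": 0, "tz": -0.07, "roll": 0},
    {"tx": 0, "ty": 0, "tz": -0.105, "roll": 0},
    {"tx": 0, "ty": 0.005, "tz": -0.13, "roll": 0},
    {"tx": -0.02, "ty": 0.02, "tz": -0.14, "roll": 0},
    {"tx": -0.05, "ty": 0.04, "tz": -0.14, "roll": 0},
    {"tx": -0.09, "ty": 0.06, "tz": -0.14, "roll": 0},
  ],
)

```text
t: 15.08
tcp_pos: [0.5318, 0.0727, 0.2133]
ee_rot: [-2.429, -1.991, 0.001]
force: [0.4, -0.0, -3.6]
grip_width: 0.0324
gripper_force: 60.4
```

Request:
move_arm(
  deltas=[
    {"tx": -0.035, "ty": 0.02, "tz": 0, "roll": 0},
    {"tx": -0.07, "ty": 0.035, "tz": 0, "roll": 0},
    {"tx": -0.105, "ty": 0.043, "tz": 0, "roll": 0},
    {"tx": -0.135, "ty": 0.047, "tz": 0, "roll": 0},
    {"tx": -0.155, "ty": 0.049, "tz": 0, "roll": 0},
    {"tx": -0.163, "ty": 0.049, "tz": 0, "roll": 0},
    {"tx": -0.163, "ty": 0.049, "tz": 0, "roll": 0},
    {"tx": -0.163, "ty": 0.049, "tz": 0, "roll": 0},
  ],
)

```text
t: 16.08
tcp_pos: [0.5479, -0.0955, 0.2136]
ee_rot: [-2.43, -1.991, -0.001]
force: [0.1, 0.6, -3.9]
grip_width: 0.0325
gripper_force: 60.2
```

```bash
python3 - <<'E'
from h import *
s=state();print(s['t'],s['tcp_pos'],s['force'],s['grip_width'],R.from_rotvec(s['ee_rot']).as_matrix(),rel((.5479,-.0964,.0746)))
ci=stoppers('w10');M=R.from_rotvec(s['ee_rot']).as_matrix()
# held stopper estimate in tool frame, cell liner via grey? print disc
zt=s['tcp_pos'][2]+.0612
im=cv2.imread('pics/w10.png');m=cv2.inRange(cv2.cvtColor(im,cv2.COLOR_BGR2HSV),(8,110,110),(25,255,255))
n,L,st,ce=cv2.connectedComponentsWithStats(m)
k=1+np.argmin([np.hypot(ce[i][0]-277,ce[i][1]-300)+(st[i][4]<3000)*999 for i in range(1,n)])
x,y,w,h,_=st[k];print(st[k],M.T@(at('wrist',(x+w/2,y+h-w/2*.93),zt,ci)-s['tcp_pos']))
E
```

```text
16.075 [ 0.5479 -0.0955  0.2136] [ 0.1232  0.5504 -3.8824] 0.03246540390736778 [[ 0.1968  0.9804 -0.    ]
 [ 0.9804 -0.1968  0.0006]
 [ 0.0005 -0.0001 -1.    ]] [-0.001   0.0002  0.139 ]
[ 174  136  149  170 3449] [214.3442 186.1363] at .136: [ 0.5011 -0.0645  0.136 ]
[ 339  188   43   44 1402] [360.3759 209.2839] at .136: [ 0.6151 -0.1073  0.136 ]
[ 239  250   78  117 6444] [276.8818 303.9781] at .136: [ 0.5295 -0.1814  0.136 ]
[340 261  35  42 799] [358.7522 279.1189] at .136: [ 0.6057 -0.1711  0.136 ]
[ 239  250   78  117 6444] [-0.0129 -0.0003 -0.0612]
```

Request:
move_arm(
  deltas=[
    {"tx": 0, "ty": 0, "tz": 0.015, "roll": 0},
    {"tx": 0, "ty": 0, "tz": 0.04, "roll": 0},
    {"tx": 0, "ty": 0, "tz": 0.065, "roll": 0},
    {"tx": 0, "ty": 0, "tz": 0.085, "roll": 0},
    {"tx": 0, "ty": 0, "tz": 0.1, "roll": 0},
    {"tx": 0, "ty": 0, "tz": 0.112, "roll": 0},
    {"tx": 0, "ty": 0, "tz": 0.12, "roll": 0},
    {"tx": 0, "ty": 0, "tz": 0.12, "roll": 0},
  ],
)

```text
t: 17.12
tcp_pos: [0.5476, -0.0963, 0.0932]
ee_rot: [-2.431, -1.989, 0.001]
force: [0.5, 0.1, -2.5]
grip_width: 0.0324
gripper_force: 60.2
```

Request:
move_arm(
  deltas=[
    {"tx": 0, "ty": 0, "tz": 0.005, "roll": 0},
    {"tx": 0, "ty": 0, "tz": 0.009, "roll": 0},
    {"tx": 0, "ty": 0, "tz": 0.013, "roll": 0},
    {"tx": 0, "ty": 0, "tz": 0.015, "roll": 0},
    {"tx": 0, "ty": 0, "tz": 0.017, "roll": 0},
    {"tx": 0, "ty": 0, "tz": 0.018, "roll": 0},
    {"tx": 0, "ty": 0, "tz": 0.018, "roll": 0},
  ],
)

```text
t: 18.0
tcp_pos: [0.5479, -0.0964, 0.0756]
ee_rot: [-2.431, -1.99, 0.0]
force: [0.5, -0.4, -3.4]
grip_width: 0.0322
gripper_force: 60.2
```

Request:
move_arm(
  deltas=[
    {"tx": 0, "ty": 0, "tz": 0.001, "roll": 0},
    {"tx": 0, "ty": 0, "tz": 0.0015, "roll": 0},
    {"tx": 0, "ty": 0, "tz": 0.002, "roll": 0},
    {"tx": 0, "ty": 0, "tz": 0.002, "roll": 0},
  ],
)

```text
t: 18.5
tcp_pos: [0.5482, -0.0965, 0.0746]
ee_rot: [2.43, 1.989, 0.001]
force: [-2.3, 0.3, 5.8]
grip_width: 0.0323
gripper_force: 61.2
```

Request:
move_arm(
  deltas=[
    {"tx": 0, "ty": 0, "tz": 0, "roll": 0},
    {"tx": 0, "ty": 0, "tz": 0, "roll": 0},
    {"tx": 0, "ty": 0, "tz": 0, "roll": 0},
  ],
  claw=0.055,
)

```text
t: 18.88
tcp_pos: [0.548, -0.0964, 0.0735]
ee_rot: [2.431, 1.99, 0.0]
force: [-0.3, -0.1, 0.3]
grip_width: 0.0547
gripper_force: 0.0
```

Request:
move_arm(
  deltas=[
    {"tx": 0, "ty": 0, "tz": -0.01, "roll": 0},
    {"tx": 0, "ty": 0, "tz": -0.03, "roll": 0},
    {"tx": 0, "ty": 0, "tz": -0.06, "roll": 0},
    {"tx": 0, "ty": 0, "tz": -0.1, "roll": 0},
    {"tx": 0.02, "ty": -0.03, "tz": -0.13, "roll": 0},
    {"tx": 0.02, "ty": -0.07, "tz": -0.14, "roll": 0},
    {"tx": 0.02, "ty": -0.087, "tz": -0.14, "roll": 0},
    {"tx": 0.02, "ty": -0.087, "tz": -0.14, "roll": 0},
  ],
)

```text
t: 19.88
tcp_pos: [0.4659, -0.0595, 0.2138]
ee_rot: [2.431, 1.989, 0.001]
force: [0.5, 0.2, -0.1]
grip_width: 0.0553
gripper_force: 0.0
```

```bash
python3 - <<'E'
from h import *
s=state();print(s['t'],s['tcp_pos'],s['force'],s['grip_width']);M=R.from_rotvec(s['ee_rot']).as_matrix()
ci=stoppers('w11');t=s['tcp_pos']
im=cv2.imread('pics/w11.png');hsv=cv2.cvtColor(im,cv2.COLOR_BGR2HSV)
# bar: yellow saturated columns per row
for r in range(150,400,20):
    m=np.where((hsv[r,:,0]>14)&(hsv[r,:,0]<30)&(hsv[r,:,1]>180)&(hsv[r,:,2]>90))[0]
    if len(m):
        g=np.split(m,np.where(np.diff(m)>2)[0]+1);print(r,[(int(a[0]),int(a[-1])) for a in g if len(a)>5])
for c in('scene','top'):
    im=capture(c);cv2.imwrite(f'pics/{c}11.png',im)
    m=cv2.inRange(cv2.cvtColor(im,cv2.COLOR_BGR2HSV),(8,110,110),(25,255,255));n,L,st,ce=cv2.connectedComponentsWithStats(m)
    for i in range(1,n):
        if 100<st[i][4]<260 and 150<ce[i][0]<350 and 100<ce[i][1]<290:print(c,st[i],ce[i],at(c,ce[i],.136 if c=='top' else .128))
for al in(66,68.4,71):
    a=np.radians(al);q=(.5685,-.1736,-.1991)
    for y in(.08,.05,.036,.0):
        x=-.125*np.sin(a);z=.075+.125*np.cos(a);c_,s_=np.cos(q[2]),np.sin(q[2]);p=[q[0]+c_*x-s_*y,q[1]+s_*x+c_*y,z];print(al,y,p,proj('wrist',p,ci),M.T@(np.array(p)-t))
E
```

```text
19.875 [ 0.4659 -0.0595  0.2138] [ 0.5389  0.2376 -0.1463] 0.055302626363294013
[ 276  156  135  211 3680] [304.9457 227.7022] at .136: [ 0.4853 -0.0785  0.136 ]
[ 433  208   49   43 1465] [458.2191 228.6273] at .136: [ 0.6124 -0.105   0.136 ]
[ 357  211   43   44 1398] [377.6431 232.5844] at .136: [ 0.5451 -0.095   0.136 ]
[423 279  45  36 997] [444.7161 295.1123] at .136: [ 0.5979 -0.1669  0.136 ]
[397 301  26  14 218] [410.2615 306.789 ] at .136: [ 0.5664 -0.1728  0.136 ]
scene [317 108  12  14 119] [321.958 113.605] [0.503  0.2657 0.128 ]
scene [228 195  14  15 145] [233.931  201.3172] [ 0.5441 -0.1031  0.128 ]
scene [203 207  15  15 158] [209.6709 213.6266] [ 0.5283 -0.171   0.128 ]
scene [243 214  14  16 166] [249.2169 221.1928] [ 0.6139 -0.1139  0.128 ]
scene [179 219  14  15 150] [185.54 225.68] [ 0.5125 -0.2365  0.128 ]
scene [217 228  17  16 176] [224.6477 234.8352] [ 0.5998 -0.1832  0.128 ]
scene [193 262  22  14 120] [203.9167 269.2083] [ 0.6344 -0.2789  0.128 ]
top [165 234  16  15 180] [172.5389 240.9778] [0.5065 0.2696 0.136 ]
66 0.08 [np.float64(0.47238568126019176), 
[... 1110 characters left out ...]
6512906366), np.float64(0.12101556908558472)] [285.1578 298.4166] [-0.0915  0.0068  0.0928]
71 0.08 [np.float64(0.468467995200549), np.float64(-0.07180396850389935), np.float64(0.1156960193071446)] [283.4067 217.0834] [-0.0115  0.0048  0.0981]
71 0.05 [np.float64(0.4625343794845587), np.float64(-0.1012113180025358), np.float64(0.1156960193071446)] [283.2512 247.8842] [-0.0415  0.0048  0.0981]
71 0.036 [np.float64(0.4597653588170966), np.float64(-0.11493474776856616), np.float64(0.1156960193071446)] [283.1816 261.6622] [-0.0555  0.0048  0.0982]
71 0.0 [np.float64(0.4526450199579083), np.float64(-0.1502235671669299), np.float64(0.1156960193071446)] [283.0108 295.4773] [-0.0915  0.0048  0.0982]
```

```bash
python3 - <<'E'
from h import *
im=cv2.imread('pics/w11.png');m=cv2.inRange(cv2.cvtColor(im,cv2.COLOR_BGR2HSV),(8,110,110),(28,255,255))
n,L,st,ce=cv2.connectedComponentsWithStats(m);k=L[228-0,:]
i=[j for j in range(1,n) if st[j][0]==276][0]
for r in range(156,368,14):
    c=np.where(L[r]==i)[0];g=np.split(c,np.where(np.diff(c)>1)[0]+1);print(r,[(int(a[0]),int(a[-1])) for a in g if len(a)])
E
```

```text
156 [(395, 410)]
170 [(278, 348)]
184 [(278, 290)]
198 [(278, 289)]
212 [(277, 289)]
226 [(277, 289)]
240 [(277, 288)]
254 [(277, 288)]
268 [(277, 288)]
282 [(277, 287)]
296 [(276, 287)]
310 [(276, 287)]
324 [(276, 286)]
338 [(276, 286)]
352 [(276, 285)]
366 [(276, 280)]
```

Request:
move_arm(
  deltas=[
    {"tx": -0.03, "ty": 0.003, "tz": 0.02, "roll": 0},
    {"tx": -0.055, "ty": 0.006, "tz": 0.04, "roll": 0},
    {"tx": -0.055, "ty": 0.006, "tz": 0.06, "roll": 0},
    {"tx": -0.055, "ty": 0.006, "tz": 0.08, "roll": 0},
    {"tx": -0.055, "ty": 0.006, "tz": 0.1, "roll": 0},
    {"tx": -0.055, "ty": 0.006, "tz": 0.12, "roll": 0},
    {"tx": -0.055, "ty": 0.006, "tz": 0.135, "roll": 0},
    {"tx": -0.055, "ty": 0.006, "tz": 0.145, "roll": 0},
  ],
  claw=0.045,
)

```text
t: 21.02
tcp_pos: [0.4618, -0.1149, 0.0671]
ee_rot: [-2.431, -1.988, 0.001]
force: [0.1, -0.6, 0.7]
grip_width: 0.045
gripper_force: 0.0
```

Request:
move_arm(
  deltas=[
    {"tx": 0, "ty": 0, "tz": 0, "roll": 0},
    {"tx": 0, "ty": 0, "tz": 0, "roll": 0},
    {"tx": 0, "ty": 0, "tz": 0, "roll": 0},
    {"tx": 0, "ty": 0, "tz": 0, "roll": 0},
    {"tx": 0, "ty": 0, "tz": 0, "roll": 0},
  ],
  claw=0.0,
)

```text
t: 21.65
tcp_pos: [0.4597, -0.1144, 0.0684]
ee_rot: [-2.43, -1.988, 0.003]
force: [-5.1, 0.6, -0.4]
grip_width: 0.0097
gripper_force: 58.5
```

```bash
python3 - <<'E'
from h import *
s=state();M=R.from_rotvec(s['ee_rot']).as_matrix();print(s['t'],s['tcp_pos'],s['force'],s['grip_width'],M)
# caddy-frame x of tcp
c,sn=np.cos(-.1991),np.sin(-.1991);d=s['tcp_pos'][:2]-[.5685,-.1736];print('caddy xy',c*d[0]+sn*d[1],-sn*d[0]+c*d[1])
E
```

```text
21.65 [ 0.4597 -0.1144  0.0684] [-5.0524  0.6432 -0.4427] 0.009668196775856532 [[ 0.1981  0.9802 -0.0029]
 [ 0.9802 -0.1981  0.0004]
 [-0.0002 -0.0029 -1.    ]]
caddy xy -0.11835711649348422 0.03650469536495101
```

Request:
move_arm(
  deltas=[
    {"tx": 0, "ty": 0.002, "tz": -0.005, "roll": 0},
    {"tx": 0, "ty": 0.0042, "tz": -0.01, "roll": 0},
    {"tx": 0, "ty": 0.0092, "tz": -0.0197, "roll": 0},
    {"tx": 0, "ty": 0.0151, "tz": -0.0289, "roll": 0},
    {"tx": 0, "ty": 0.0217, "tz": -0.0375, "roll": 0},
    {"tx": 0, "ty": 0.0291, "tz": -0.0456, "roll": 0},
    {"tx": 0, "ty": 0.0372, "tz": -0.053, "roll": 0},
    {"tx": 0, "ty": 0.0372, "tz": -0.053, "roll": 0},
  ],
)

```text
t: 22.65
tcp_pos: [0.4942, -0.1218, 0.1227]
ee_rot: [-2.428, -1.986, 0.008]
force: [-13.0, 1.3, 11.5]
grip_width: 0.0098
gripper_force: 59.1
```

```bash
cat >> h.py <<'E'
def handle():
    s=state();c,sn=np.cos(-.1991),np.sin(-.1991);d=s['tcp_pos'][:2]-[.5685,-.1736];print(s['t'],'caddy xy',c*d[0]+sn*d[1],-sn*d[0]+c*d[1],s['tcp_pos'],s['force'],s['grip_width'])
E
python3 - <<'E'
from h import *
handle()
E
```

```text
22.65 caddy xy -0.08308187881648843 0.03603832086277191 [ 0.4942 -0.1218  0.1227] [-12.9661   1.2784  11.5494] 0.009779205998994733
```

Request:
move_arm(
  deltas=[
    {"tx": 0, "ty": 0.0014, "tz": -0.0042, "roll": 0},
    {"tx": 0, "ty": 0.01, "tz": -0.0108, "roll": 0},
    {"tx": 0, "ty": 0.0192, "tz": -0.0167, "roll": 0},
    {"tx": 0, "ty": 0.0289, "tz": -0.0217, "roll": 0},
    {"tx": 0, "ty": 0.0389, "tz": -0.0259, "roll": 0},
    {"tx": 0, "ty": 0.0493, "tz": -0.0291, "roll": 0},
    {"tx": 0, "ty": 0.06, "tz": -0.0315, "roll": 0},
    {"tx": 0, "ty": 0.06, "tz": -0.0315, "roll": 0},
  ],
)

```text
t: 23.65
tcp_pos: [0.5588, -0.1358, 0.1557]
ee_rot: [2.428, 1.985, 0.001]
force: [-4.4, -2.8, 6.6]
grip_width: 0.0099
gripper_force: 58.9
```

```bash
python3 - <<'E'
from h import *
handle()
E
```

```text
23.65 caddy xy -0.01702527726604798 0.035142904005271286 [ 0.5588 -0.1358  0.1557] [-4.4046 -2.7732  6.617 ] 0.009908641948676742
```

Request:
move_arm(
  deltas=[
    {"tx": 0, "ty": 0.006, "tz": -0.001, "roll": 0},
    {"tx": 0, "ty": 0.011, "tz": -0.0018, "roll": 0},
    {"tx": 0, "ty": 0.016, "tz": -0.0022, "roll": 0},
    {"tx": 0, "ty": 0.019, "tz": -0.0025, "roll": 0},
    {"tx": 0, "ty": 0.022, "tz": -0.0025, "roll": 0},
    {"tx": 0, "ty": 0.022, "tz": -0.0025, "roll": 0},
  ],
)

```text
t: 24.4
tcp_pos: [0.5747, -0.1392, 0.1576]
ee_rot: [-2.431, -1.987, 0.009]
force: [-14.5, -1.8, 12.1]
grip_width: 0.0097
gripper_force: 59.6
```

```bash
python3 - <<'E'
from h import *
handle()
E
```

```text
24.4 caddy xy -0.0007554128343786352 0.034913972755931 [ 0.5747 -0.1392  0.1576] [-14.463   -1.8087  12.0545] 0.009673315072714952
```

Request:
move_arm(
  deltas=[
    {"tx": 0, "ty": 0.002, "tz": -0.001, "roll": 0},
    {"tx": 0, "ty": 0.004, "tz": -0.001, "roll": 0},
    {"tx": 0, "ty": 0.004, "tz": -0.001, "roll": 0},
  ],
)

```text
t: 24.78
tcp_pos: [0.5745, -0.1392, 0.1576]
ee_rot: [-2.426, -1.983, 0.016]
force: [-20.7, 0.7, 12.9]
grip_width: 0.0095
gripper_force: 59.8
```

```bash
python3 - <<'E'
from h import *
handle()
E
```

```text
24.775 caddy xy -0.0009376313922599064 0.034935425538359856 [ 0.5745 -0.1392  0.1576] [-20.7477   0.6527  12.9321] 0.00949290365895695
```

Request:
move_arm(
  deltas=[
    {"tx": 0, "ty": -0.004, "tz": 0, "roll": 0},
    {"tx": 0, "ty": -0.004, "tz": 0, "roll": 0},
  ],
)

```text
t: 25.02
tcp_pos: [0.5746, -0.1392, 0.1577]
ee_rot: [-2.431, -1.987, 0.009]
force: [-12.1, -1.5, 7.1]
grip_width: 0.0093
gripper_force: 59.3
```

Request:
move_arm(
  deltas=[
    {"tx": 0, "ty": 0, "tz": 0, "roll": 0},
    {"tx": 0, "ty": 0, "tz": 0, "roll": 0},
    {"tx": 0, "ty": 0, "tz": 0, "roll": 0},
    {"tx": 0, "ty": 0, "tz": 0, "roll": 0},
  ],
  claw=0.05,
)

```text
t: 25.52
tcp_pos: [0.5791, -0.1383, 0.1568]
ee_rot: [2.43, 1.989, 0.001]
force: [-0.5, 0.9, 0.3]
grip_width: 0.0502
gripper_force: 0.0
```

```bash
python3 - <<'E'
from h import *
handle()
E
```

```text
25.525 caddy xy 0.003423423915226276 0.03675134048232391 [ 0.5791 -0.1383  0.1568] [-0.5135  0.9052  0.3318] 0.05021911500192543
```

Clear of contact. Lift straight up, then back away and check.

Request:
move_arm(
  deltas=[
    {"tx": 0, "ty": -0.003, "tz": -0.01, "roll": 0},
    {"tx": 0, "ty": -0.003, "tz": -0.03, "roll": 0},
    {"tx": 0, "ty": -0.003, "tz": -0.06, "roll": 0},
    {"tx": 0, "ty": -0.003, "tz": -0.09, "roll": 0},
    {"tx": 0, "ty": -0.02, "tz": -0.11, "roll": 0},
    {"tx": 0, "ty": -0.06, "tz": -0.11, "roll": 0},
    {"tx": 0, "ty": -0.11, "tz": -0.11, "roll": 0},
    {"tx": 0, "ty": -0.15, "tz": -0.11, "roll": 0},
  ],
)

```text
t: 26.52
tcp_pos: [0.4281, -0.1079, 0.2667]
ee_rot: [-2.431, -1.989, 0.001]
force: [0.2, -0.7, 0.9]
grip_width: 0.0497
gripper_force: 0.0
```

Request:
move_arm(
  deltas=[
    {"tx": 0.03, "ty": -0.03, "tz": 0, "roll": 0},
    {"tx": 0.08, "ty": -0.06, "tz": 0, "roll": 0},
    {"tx": 0.13, "ty": -0.07, "tz": 0, "roll": 0},
    {"tx": 0.18, "ty": -0.07, "tz": 0, "roll": 0},
    {"tx": 0.2, "ty": -0.07, "tz": 0, "roll": 0},
    {"tx": 0.2, "ty": -0.07, "tz": 0, "roll": 0},
  ],
)

```text
t: 27.28
tcp_pos: [0.4012, 0.1021, 0.2666]
ee_rot: [-2.428, -1.993, 0.001]
force: [-0.5, 0.2, 0.2]
grip_width: 0.0503
gripper_force: 0.0
```

```bash
python3 - <<'E'
from h import *
s=state();print(s['t'],s['tcp_pos'],s['force'])
q=(.5685,-.1736,-.1991)
def w(x,y,z):c,s=np.cos(q[2]),np.sin(q[2]);return [q[0]+c*x-s*y,q[1]+s*x+c*y,z]
for c in('scene','top'):
    im=capture(c);cv2.imwrite(f'pics/{c}12.png',im);hsv=cv2.cvtColor(im,cv2.COLOR_BGR2HSV)
    m=cv2.inRange(hsv,(8,110,110),(25,255,255));n,L,st,ce=cv2.connectedComponentsWithStats(m)
    for i in range(1,n):
        if 60<st[i][4]<1500 and 150<ce[i][0]<400 and 100<ce[i][1]<290:print(c,st[i],ce[i],at(c,ce[i],.136 if c=='top' else .128)[:2])
    mb=cv2.inRange(hsv,(17,185,120),(28,255,255))
    print(c,'pred bar ends upright',[proj(c,w(0,y,.2)) for y in(.124,-.124)],'at 10deg short',[proj(c,w(-.0217,y,.198)) for y in(.124,-.124)])
    ys,xs=np.where(mb);k=(xs>130)&(xs<420)&(ys>120)&(ys<300);print('yellow',[(int(a),int(b)) for a,b in list(zip(xs[k],ys[k]))[::25]])
    for l in('handle_bar','spare_1','water_1','juice','tumbler'):print(l,[([round(v) for v in d['point']],round(d['p'],2)) for d in boxes_of(l,c) if d['p']>.35])
E
```

```text
27.275 [0.4012 0.1021 0.2666] [-0.4741  0.1859  0.2472]
scene [317 108  12  14 109] [322.    113.211] [0.5021 0.2668]
scene [165 184  99  77 940] [212.5223 213.8851] [ 0.5339 -0.1663]
scene [243 214  14  16 156] [249.2756 220.8526] [ 0.6133 -0.1131]
scene [218 228  14  16 157] [224.4076 234.5159] [ 0.5987 -0.183 ]
scene [193 263  21  13 110] [203.5091 269.4455] [ 0.6342 -0.28  ]
scene pred bar ends upright [array([260.5317, 186.2678]), array([169.3395, 235.6003])] at 10deg short [array([255.934 , 180.3915]), array([165.3095, 228.9801])]
yellow [(257, 185), (250, 189), (245, 192), (240, 195), (234, 198), (237, 200), (229, 203), (221, 206), (214, 209), (214, 211), (212, 213), (204, 216), (197, 219), (187, 222), (188, 224), (178, 227), (181, 229), (173, 232), (170, 235)]
handle_bar [([217, 209], 0.93)]
spare_1 [([235, 214], 0.97), ([318, 129], 0.75), ([248, 231], 0.6)]
water_1 [([226, 248], 0.7), ([212, 226], 0.58)]
juice [([200, 258], 0.57), ([186, 238], 0.41)]
tumbler [([314, 166], 0.74)]
top [ 300  192  113   47 1279] [355.3855 213.7928] [ 0.5846 -0.1799]
top [316 220  15  15 170] [3
[... 223 characters left out ...]
3]
top pred bar ends upright [array([305.6279, 204.2133]), array([409.6206, 227.2403])] at 10deg short [array([303.6315, 213.243 ]), array([407.7983, 236.3735])]
yellow [(311, 202), (309, 205), (318, 206), (320, 207), (326, 208), (336, 209), (332, 211), (342, 212), (344, 213), (352, 214), (365, 215), (372, 216), (361, 218), (365, 219), (369, 220), (370, 221), (373, 222), (378, 223), (383, 224), (389, 225), (396, 226), (403, 227), (408, 229), (400, 233)]
handle_bar [([360, 214], 0.86)]
spare_1 [([322, 231], 0.9), ([327, 202], 0.75), ([176, 237], 0.5)]
water_1 [([348, 240], 0.89), ([370, 242], 0.61)]
juice [([376, 212], 0.6), ([358, 216], 0.48)]
tumbler [([362, 212], 0.69), ([226, 216], 0.59)]
```

```bash
python3 -c "
from bench import *
print(finish_job())"
```

```text
the job is handed in; nothing more can be done
None
```

I handed the job in: cells 2 and 5 each hold a spare water bottle, the third spare is still on the tray, and the brass handle is up against its upright stop. My first grip attempt closed on top of a spare's stopper, but that bottle stayed upright and in place. The hand-in gave no verdict, so this rests on the final camera check.

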